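# Lock a toggle post in a slotted base and fit its V-rest

### The job

Set up the small V-rest support: take the toggle post out of its wooden block, lower its T-foot through the slot of the steel base until the flange lies on the base, then give it a quarter turn so that the foot lies across underneath the slot and holds. After that take the V-rest out of its block and slide its stem fully home into the bore on top of the post; leave everything standing upright, do not tip the post over at any time, and do not disturb the small things standing around.

Things in the scene. Friction and masses are not known exactly. Their poses are not given: they have to be found in the camera images.
- base_slot (a point): Centre of the slot, at the top face of the plain steel box-channel base (150 x 110 x 30 mm, fixed on the desk). x along the 150 mm side and the slot, z up. Slot 48 (x) x 16 (y) mm through the 8 mm thick top; under it a cavity 18 mm deep, 72 mm wide in y, where the post's foot can turn freely.
- post_mid (a point): Loose toggle post (bare metal, 112 mm tall, 0.3 to 0.55 kg): point on its axis half-way up, 56 mm above its foot's underside; z up, x along the foot. From below: T-foot 44 (x) x 12 (y) x 10 mm, round neck 12 mm dia x 12 mm high, flange 60 x 40 x 6 mm, rectangular column 40 (x) x 30 (y) x 84 mm, all centred. Starts upright in post_stand, flange on its top.
- post_foot (a point): Centre of the post's T-foot, on the post's axis, 5 mm above the foot's underside; axes as post_mid. With the flange lying on the base the foot's top is 12 mm below the base's top face, so it has 4 mm vertical play under the 8 mm thick top: it can turn with the flange lying on the base or less than 4 mm above it.
- post_mouth (a point): Centre of the mouth of the bore in the column's top face, 112 mm above the underside of the foot; axes as post_mid. The bore is 19.5 mm in diameter and 44 mm deep, with a 2 mm chamfer at its mouth.
- rest_mid (a point): Loose V-rest (bare aluminium V-block on a steel stem, 74 mm tall, about 0.15 kg): point on its axis half-way up, 37 mm above the stem's lower end; z up, x along the V-trough. Stem 18 mm dia, 40 mm long, chamfered over its lowest 4 mm to 12 mm dia; above it the block, 60 (x) x 46 (y) x 34 mm with parallel upright sides. Starts upright, stem in the hole of rest_stand.
- rest_shoulder (a point): Point on the V-rest's axis at the underside of its block, 40 mm above the stem's lower end; it meets post_mouth when the stem is fully home. Axes as rest_mid.
- post_stand: Plain wooden block 90 x 70 x 30 mm, fixed, in whose slot (along its x) the post stands at the start; origin at the centre of its underside, on the desk.
- rest_stand: Plain wooden block 80 x 70 x 46 mm, fixed, with a hole 21 mm in diameter in which the V-rest stands at the start; origin at the centre of its underside, on the desk.
- bottle_amber: Loose bystander: amber dropper bottle 29 mm in diameter, 102 mm tall; origin at the centre of its underside.
- eyepiece: Loose bystander: black eyepiece 39 mm in diameter, 46 mm tall, standing; origin at the centre of its underside.
- rubber: Loose bystander: eraser 19 x 44 x 12 mm lying on the desk; origin at the centre of its underside.
There are look-alikes about, which are no part of the job. Leave any orange or turquoise look-alike of the part that bears post_mid alone.

How it is judged:
By the outcome, as a careful person would: the job done as asked, in the order asked, and still so for the second after the job is handed in, with the robot touching nothing.
It also fails if it takes over 51 s, if anything falls off the work surface, if the arm or the gripper's body presses on something with over 40 N, if the wrist force passes 120 N, or if a joint passes its speed limit or range.

### The arm

A 6-joint arm with a two-finger parallel gripper is mounted at the origin on a cart in front of the work surface, level with it; the furniture and walls round the work are solid. World frame = base frame: x ahead of the robot, y to its left, z up, the work surface at z = 0. Lengths are in mm, angles in rad, forces in N, time in s.
With the tool pointing down it reaches from about 400 to 925 mm from the base axis. Payload 12.5 kg.
Tool frame: the origin (TCP) lies at the very end of the fingers, on their centre line; the grasp point (between the pads) lies 19 mm behind it; z points along the fingers, y is the direction in which the jaws open and shut (so a half turn about z gives the same grasp; the last joint's range is limited). The gripper opens to 95 mm and grips with 3 to 60 N. Pads are 20 mm wide; open, the fingers measure 119 mm over their backs; the gripper's body (75 mm by 180 mm) begins 59 mm behind the grasp point.
Start: joints at [-1.253, 0.491, 1.559, -0, 1.092, -0.106], TCP at [257.041, -569.716, 214.661] pointing down, gripper open.
Joint ranges: [-3.1, 3.1], [-0.84, 2.19], [0.05, 2.79], [-1.13, 4.28], [0.06, 2.93], [-2.69, 2.69]. Speed limits (rad/s): [2.22, 2.22, 2.79, 3.14, 3.14, 3.14].

### API

Orientations are given as [roll, pitch, yaw] about the fixed x, y, z axes, in that order (R = Rz(yaw) Ry(pitch) Rx(roll)).
In Python, from cell import env, read_camera, get_calibration gives the robot as it stands.
- The arm moves only by the tool arm_command, never from a script. Its argument "targets" is a list of rows, each a list of 3 entries, a list of its own where there are three numbers: the turn, a rotation vector about the tool's x, y, z in rad, then the shift along the tool's x, y, z in m, then the closure in counts, from 0 (fully open) to 255 (shut). In form: [[[rx, ry, rz], [tx, ty, tz], fingers], ...]. A call has 1 to 8 rows; each row is the pose to reach, as a shift and turn from the pose commanded when the call began, along the tool's axes at that moment; what a row does not reach only later rows make up. A row lasts 1/10 s, in which the tool goes at most 50 mm and 8.59 degrees, less where a joint would pass 70% of its speed; a pose out of reach is approached as far as the arm can. A call with a gripper value outside its range is refused whole. The fingers move at their own pace and stop on an object; the grip force is fixed at half the most. Time passes only in rows, so rows that repeat a pose let the fingers close. It gives the time, the measured TCP pose, the force and the opening at its end, in the units of the state.
- env.state(): the state, without advancing time (a new reading comes with each control period).
- read_camera(name): name is "scene" or "top" or "wrist"; returns (picture, depth): 420x560x3 uint8, blue, green, red; 420x560 float32, mm along the optical axis (not along the pixel's ray), 0 where there is no reading.
- get_calibration(name): a dict with "vfov" (degrees; the focal length in pixels is half the picture's height over the tangent of half this angle, whatever the lens; pixels are square), "cx", "cy" (the principal point, pixels), "world_from_camera" (4x4, takes a point from camera to world coordinates). Camera axes: x right, y down, z forward; pixel columns grow to the right and rows downward; lengths in mm; the calibration is good to about 2 mm. A picture is of the moment at which its call begins: read the wrist's pose just before it. get_calibration takes no time and is no camera call; for the wrist camera it gives the pose at the moment of the call.
- env.job_done(): hands the job in, once; it reports no verdict.
The state is a dict: "t": time; "joints": joint angles; "qvel": joint speeds; "tau": joint torques, N m; "eef_pos": TCP position; "tcp_rot": TCP orientation; "ft_force": force on the tool from outside, world axes, zero at the start; "moment": the same for the moment, N m; "opening": opening from 0.0 (shut) to 1.0 (fully open).
Only numpy, scipy, OpenCV 4.12 (cv2) and the standard library are available. Lean on these libraries where they do the work, as an engineer would, in place of code of your own. Each camera call takes 0.05 s, during which the arm holds its last target.

## Working session

There is one attempt and no reset: what is moved stays moved. The work goes in short steps, Python scripts to look and compute and a tool call to move; the robot and the scene stay as the last step left them, time stands still between calls to the robot, and variables do not carry over. Pictures are saved under pics/ and viewed, and the job is handed in when it is done.

Besides the shell and the picture viewer there is one more tool, called after "Emit:" as name(argument=value, ...), one argument or row to a line, values as JSON. arm_command: Moves the arm, as the interface text tells. Its arguments: {"type":"object","properties":{"targets":{"type":"array"}},"required":["targets"]}

```bash
ls; mkdir -p pics
cat > h.py <<'E'
import numpy as np, cv2
from cell import env, read_camera, get_calibration
def grab(name,tag):
    c=get_calibration(name); p,d=read_camera(name)
    np.savez(f'pics/{tag}.npz',p=p,d=d,T=np.array(c['world_from_camera']),v=c['vfov'],cx=c['cx'],cy=c['cy'])
    cv2.imwrite(f'pics/{tag}.png',p); return p,d,c
def load(tag): return np.load(f'pics/{tag}.npz')
def cloud(tag):
    z=load(tag); d=z['d']; f=d.shape[0]/2/np.tan(np.radians(z['v'])/2)
    v,u=np.mgrid[:d.shape[0],:d.shape[1]]
    P=np.stack([(u-z['cx'])/f*d,(v-z['cy'])/f*d,d],-1)
    T=z['T']; W=P@T[:3,:3].T+T[:3,3]; W[d<=0]=np.nan; return W
E
python3 - <<'E'
from h import *
for n in ['scene','top','wrist']:
    p,d,c=grab(n,n+'0'); print(n,c['vfov'],c['cx'],c['cy'],np.round(c['world_from_camera'],3).tolist(),(d>0).mean())
s=env.state();print(s)
E
```

```text
pics
scene 50.31729663563259 277.9042162031361 204.7328419267396 [[-0.505, -0.547, 0.668, -254.621], [-0.863, 0.302, -0.405, 579.407], [0.019, -0.781, -0.624, 830.226], [0.0, 0.0, 0.0, 1.0]] 0.9960246598639456
top 51.121461245907696 284.0820131979471 210.71676328299537 [[0.014, -0.992, 0.126, 345.697], [-1.0, -0.016, -0.01, 98.416], [0.012, -0.126, -0.992, 1490.831], [0.0, 0.0, 0.0, 1.0]] 0.9961139455782313
wrist 71.4451592088431 274.5451714500897 212.456842486263 [[0.411, -0.884, -0.222, 319.624], [-0.912, -0.399, -0.098, -541.382], [-0.002, 0.243, -0.97, 385.575], [0.0, 0.0, 0.0, 1.0]] 0.9653826530612245
{'t': 0.15, 'joints': array([-1.25257388e+00,  4.91419909e-01,  1.55926893e+00, -8.95029028e-06,
        1.09167413e+00, -1.05594828e-01]), 'qvel': array([-9.18133138e-05, -8.15861470e-04, -1.85461698e-03,  4.34376292e-04,
        1.56669218e-03, -1.21204155e-03]), 'tau': array([ 1.02917722e-03, -6.12895775e+01, -2.58277684e+01,  6.92337868e-02,
        4.72868420e-02, -5.96109112e-05]), 'eef_pos': array([ 257.00136246, -569.55058831,  214.21067889]), 'tcp_rot': array([-3.14082579e+00, -7.32953298e-05,  4.23821374e-01]), 'ft_force': array([ 0.72780647,  0.95428689, -0.33905002]), 'moment': array([-0.02904423,  0.02153668, -0.00053916]), 'opening': 0.9998594349948323}
```

View pics/scene0.png

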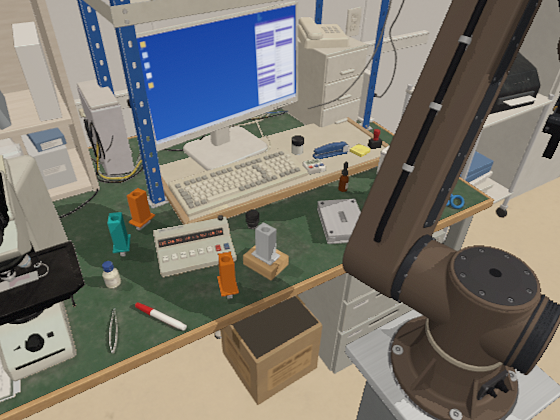

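View pics/top0.png

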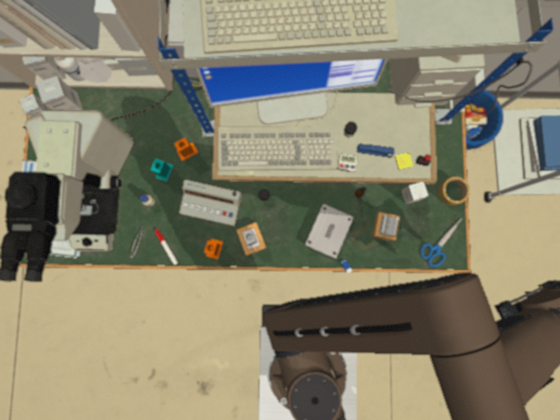

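View pics/wrist0.png

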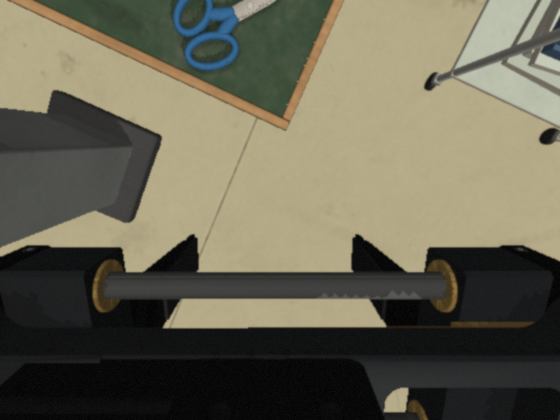

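Run:
```python
from h import *
p=load('top0')['p']; cv2.imwrite('pics/c1.png',cv2.resize(p[175:280,170:370],None,fx=4,fy=4,interpolation=2))
cv2.imwrite('pics/c2.png',cv2.resize(p[170:280,300:470],None,fx=4,fy=4,interpolation=2))
W=cloud('top0')
for u,v in [(251,238),(257,250),(329,231),(387,226),(387,240),(320,215),(264,195),(360,193),(346,266),(415,192),(213,245),(208,203),(403,160),(300,255),(162,170)]: print(u,v,np.round(W[v,u]))
```

```text
251 238 [436. 189.  71.]
257 250 [399. 171.  29.]
329 231 [468. -71.   4.]
387 226 [ 482. -253.   67.]
387 240 [ 440. -269.   -0.]
320 215 [519. -37.  29.]
264 195 [582. 151.  44.]
360 193 [ 592. -168.   51.]
346 266 [ 350. -126.   14.]
415 192 [ 591. -340.   92.]
213 245 [409. 305. 111.]
208 203 [554. 340.  27.]
403 160 [ 708. -315.   48.]
300 255 [385.  27.  -1.]
162 170 [649. 480.  98.]
```

View pics/c1.png

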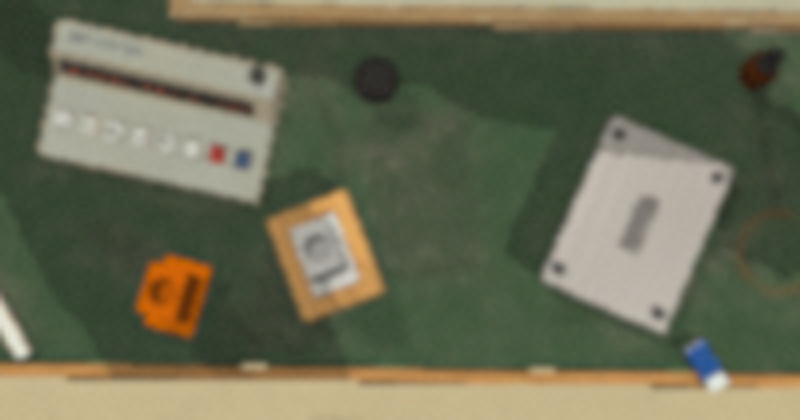

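View pics/c2.png

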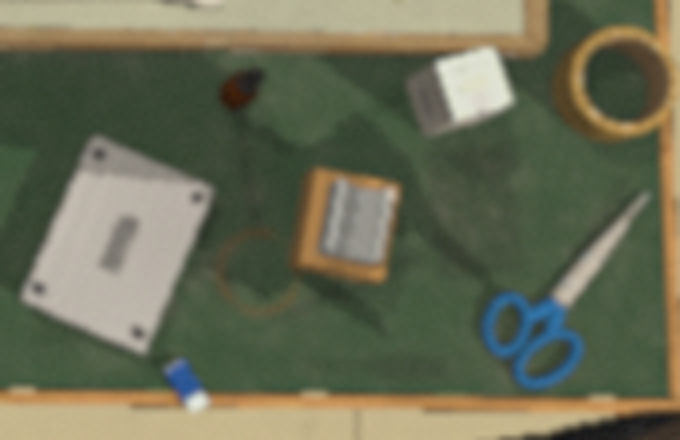

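```bash
cat >> h.py <<'E'
def rect(W,x,y,r,z0,z1):
    m=(np.hypot(W[...,0]-x,W[...,1]-y)<r)&(W[...,2]>z0)&(W[...,2]<z1)
    P=W[m]; R=cv2.minAreaRect(P[:,:2].astype(np.float32)); return m.sum(),np.round(R[0],1),np.round(R[1],1),round(R[2],1),np.round(np.median(P[:,2]),1)
E
python3 - <<'E'
from h import *
for t in ['top0','scene0']:
    W=cloud(t)
    print(t)
    print('base',rect(W,470,-65,110,22,38))
    print('slot',rect(W,475,-65,30,-5,22))
    print('post',rect(W,430,188,40,100,140))
    print('pstand',rect(W,430,188,70,24,34))
    print('rest',rect(W,485,-250,50,68,100))
    print('rstand',rect(W,485,-250,70,40,50))
    for n,x,y,a,b in [('bottle',592,-168,10,110),('eye',582,151,10,60),('rub',350,-126,5,20),('or',409,305,60,130)]: print(n,rect(W,x,y,40,a,b))
E
```

```text
top0
base (np.int64(1397), array([468.3, -69.4]), array([110.3, 150.5]), 66.7, np.float64(30.7))
slot (np.int64(64), array([470.6, -72.1]), array([15.7, 46.9]), 67.2, np.float64(4.8))
post (np.int64(103), array([437.9, 191.2]), array([40.1, 30. ]), 22.3, np.float64(119.7))
pstand (np.int64(299), array([438. , 191.3]), array([90.6, 69.8]), 22.1, np.float64(30.2))
rest (np.int64(186), array([ 485.5, -258.5]), array([46.7, 60.1]), 79.2, np.float64(77.4))
rstand (np.int64(200), array([ 485.7, -259.3]), array([72. , 80.8]), 79.0, np.float64(46.1))
bottle (np.int64(91), array([ 597.3, -170.5]), array([28.9, 22.4]), 47.7, np.float64(51.8))
eye (np.int64(109), array([584.5, 151.3]), array([33.6, 36.2]), 88.6, np.float64(43.6))
rub (np.int64(94), array([ 357.8, -130.3]), array([52.8, 60.7]), 37.1, np.float64(10.0))
or (np.int64(152), array([402.8, 312.7]), array([31.4, 39.4]), 75.8, np.float64(109.9))
scene0
base (np.int64(1221), array([471.1, -67.8]), array([112.2, 156.2]), 66.7, np.float64(32.7))
slot (np.int64(26), array([484. , -82.9]), array([12.6, 27.5]), 68.6, np.float64(6.7))
post (np.int64(286), array([439.5, 193.6]), array([41.3, 32.2]), 22.9, np.float64(117.6))
pstand (np.int64(424), array([440.2, 192.8]), array([92.6, 74.5]), 20.8, np.float64(31.6))
rest (np.int64(0), array([0., 0.]), array([0., 0.]), 0.0, np.float64(nan))
rstand (np.int64(0), array([0., 0.]), array([0., 0.]), 0.0, np.float64(nan))
bottle (np.int64(213), array([ 597.9, -166.8]), array([29. , 23.1]), 40.8, np.float64(48.4))
eye (np.int64(212), array([585.2, 154.8]), array([35.1, 35.7]), 7.1, np.float64(42.6))
rub (np.int64(0), array([0., 0.]), array([0., 0.]), 0.0, np.float64(nan))
or (np.int64(428), array([404.5, 314.2]), array([30.2, 44.7]), 74.9, np.float64(102.4))
  return _methods._mean(a, axis=axis, dtype=dtype,
  ret = ret.dtype.type(ret / rcount)
```

Emit:
arm_command(
  targets=[
    [[0, 0, 0], [0.33, -0.369, 0.034], 0],
    [[0, 0, 0], [0.33, -0.369, 0.034], 0],
    [[0, 0, 0], [0.33, -0.369, 0.034], 0],
    [[0, 0, 0], [0.33, -0.369, 0.034], 0],
    [[0, 0, 0], [0.33, -0.369, 0.034], 0],
    [[0, 0, 0], [0.33, -0.369, 0.034], 0],
    [[0, 0, 0], [0.33, -0.369, 0.034], 0],
    [[0, 0, 0], [0.33, -0.369, 0.034], 0],
  ],
)

```text
t: 0.95
eef_pos: [377.3, -187.3, 187.2]
tcp_rot: [3.141, -0.0, 0.423]
ft_force: [1.2, -0.3, 0.4]
opening: 1.003
```

```bash
cat >> h.py <<'E'
from scipy.spatial.transform import Rotation as Ro
def rel(pos,yaw,frm=None):
    s=env.state(); p=s['eef_pos']; R=Ro.from_euler('xyz',s['tcp_rot'])
    Rt=Ro.from_euler('xyz',[np.pi,0,yaw])
    print('t',round(s['t'],2),'at',np.round(p,1),np.round(s['tcp_rot'],4),'F',np.round(s['ft_force'],1),'op',round(s['opening']*95,1),'j6',round(s['joints'][5],2))
    print('turn',np.round((R.inv()*Rt).as_rotvec(),4),'shift m',np.round(R.inv().apply(np.array(pos)-p)/1000,4))
E
python3 -c "
from h import *
rel([406,-98,180],.424)"
```

```text
t 0.95 at [ 377.3 -187.3  187.2] [ 3.1413e+00 -2.0000e-04  4.2330e-01] F [ 1.2 -0.3  0.4] op 95.2 j6 0.53
turn [ 0.0003 -0.0002 -0.0007] shift m [ 0.0628 -0.0697  0.0072]
```

Emit:
arm_command(
  targets=[
    [[0, 0, 0], [0.061, -0.068, 0.007], 0],
    [[0, 0, 0], [0.061, -0.068, 0.007], 0],
    [[0, 0, 0], [0.061, -0.068, 0.007], 0],
  ],
)

```text
t: 1.25
eef_pos: [405.2, -98.3, 180.0]
tcp_rot: [-3.141, 0.0, 0.429]
ft_force: [0.1, -0.6, 0.5]
opening: 1.002
```

Run:
```python
from h import *
rel([406,-98,180],.424)
grab('wrist','w1')
W=cloud('w1')
print('base',rect(W,470,-65,110,22,38))
print('slot',rect(W,470,-72,30,-5,22))
```

```text
t 1.25 at [405.2 -98.3 180. ] [-3.1408e+00  3.0000e-04  4.2870e-01] F [ 0.1 -0.6  0.5] op 95.2 j6 0.74
turn [-0.0008  0.0003  0.0047] shift m [ 0.0008  0.     -0.0001]
base (np.int64(14548), array([470.5, -66.1]), array([110.2, 150.8]), 66.6, np.float64(31.4))
slot (np.int64(666), array([470.8, -66. ]), array([16.9, 50.6]), 66.6, np.float64(5.4))
```

View pics/w1.png

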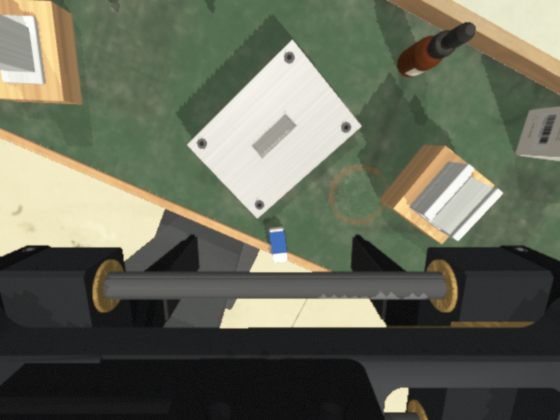

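```bash
python3 -c "
from h import *
rel([377,165,180],.424)"
```

```text
t 1.3 at [ 405.1 -100.2  180.1] [-3.1414e+00  3.0000e-04  4.2820e-01] F [0.4 0.1 0.2] op 95.3 j6 0.74
turn [-0.0002  0.0003  0.0042] shift m [ 8.460e-02 -2.529e-01  1.000e-04]
```

Emit:
arm_command(
  targets=[
    [[0, 0, 0], [0.085, -0.253, 0], 0],
    [[0, 0, 0], [0.085, -0.253, 0], 0],
    [[0, 0, 0], [0.085, -0.253, 0], 0],
    [[0, 0, 0], [0.085, -0.253, 0], 0],
    [[0, 0, 0], [0.085, -0.253, 0], 0],
    [[0, 0, 0], [0.085, -0.253, 0], 0],
    [[0, 0, 0], [0.085, -0.253, 0], 0],
    [[0, 0, 0], [0.085, -0.253, 0], 0],
  ],
)

```text
t: 2.1
eef_pos: [378.6, 162.6, 180.1]
tcp_rot: [3.141, 0.0, 0.424]
ft_force: [-0.4, 0.4, 0.4]
opening: 1.002
```

Run:
```python
from h import *
rel([377,165,180],.424)
grab('wrist','w2')
W=cloud('w2')
print('post',rect(W,438,191,40,100,140))
print('pstand',rect(W,438,191,70,24,34))
print('base',rect(W,470,-65,110,22,38))
rel([438,191,180],.389)
```

```text
t 2.1 at [378.6 162.6 180.1] [3.1414e+00 3.0000e-04 4.2370e-01] F [-0.4  0.4  0.4] op 95.2 j6 1.39
turn [ 0.0002  0.0003 -0.0003] shift m [-0.0004 -0.0028  0.0001]
post (np.int64(1683), array([440.4, 194.5]), array([40.1, 30.2]), 22.1, np.float64(121.3))
pstand (np.int64(3391), array([440.5, 194.5]), array([90.3, 69.9]), 22.2, np.float64(31.4))
base (np.int64(10756), array([470.8, -66.2]), array([112.2, 151.1]), 66.6, np.float64(31.0))
t 2.15 at [378.6 162.3 180.1] [3.1414e+00 3.0000e-04 4.2260e-01] F [-0.1 -0.1  0.2] op 95.0 j6 1.39
turn [0.0002 0.0003 0.0336] shift m [ 0.0659 -0.0019  0.0001]
```

View pics/w2.png

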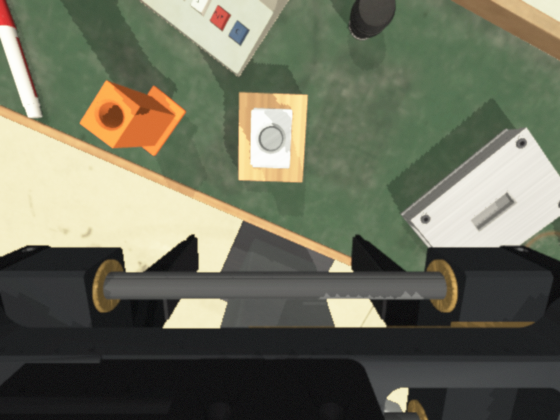

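```bash
python3 -c "
from h import *
rel([464,128,180],1.958)"
```

```text
t 2.15 at [378.6 162.3 180.1] [3.1414e+00 3.0000e-04 4.2260e-01] F [-0.1 -0.1  0.2] op 95.0 j6 1.39
turn [-0.0000e+00  4.0000e-04 -1.5354e+00] shift m [0.0638 0.0663 0.0001]
```

Emit:
arm_command(
  targets=[
    [[0, 0, -1.535], [0.064, 0.066, 0], 0],
    [[0, 0, -1.535], [0.064, 0.066, 0], 0],
    [[0, 0, -1.535], [0.064, 0.066, 0], 0],
    [[0, 0, -1.535], [0.064, 0.066, 0], 0],
    [[0, 0, -1.535], [0.064, 0.066, 0], 0],
    [[0, 0, -1.535], [0.064, 0.066, 0], 0],
    [[0, 0, -1.535], [0.064, 0.066, 0], 0],
    [[0, 0, -1.535], [0.064, 0.066, 0], 0],
  ],
)

```text
t: 2.95
eef_pos: [464.1, 127.6, 180.2]
tcp_rot: [-3.141, 0.0, 1.627]
ft_force: [0.1, -0.2, 0.0]
opening: 1.003
```

```bash
python3 -c "
from h import *
rel([464,128,180],1.958)"
```

```text
t 2.95 at [464.1 127.6 180.2] [-3.1415e+00  2.0000e-04  1.6273e+00] F [ 0.1 -0.2  0. ] op 95.3 j6 0.07
turn [-2.000e-04  2.000e-04 -3.307e-01] shift m [ 0.0004 -0.0001  0.0002]
```

Emit:
arm_command(
  targets=[
    [[0, 0, -0.31], [0, 0, 0], 0],
    [[0, 0, -0.31], [0, 0, 0], 0],
    [[0, 0, -0.31], [0, 0, 0], 0],
    [[0, 0, -0.31], [0, 0, 0], 0],
  ],
)

```text
t: 3.35
eef_pos: [464.0, 128.4, 180.2]
tcp_rot: [-3.142, 0.0, 1.928]
ft_force: [0.5, -0.5, 0.6]
opening: 1.001
```

Run:
```python
from h import *
grab('wrist','w3')
rel([440,194,180],1.958)
W=cloud('w3')
print('post',rect(W,438,191,40,100,140))
print('pstand',rect(W,438,191,70,24,34))
```

```text
t 3.4 at [463.9 128.7 180.2] [-3.1415e+00  1.0000e-04  1.9284e+00] F [-0.6  1.1 -0.5] op 95.0 j6 -0.22
turn [-0.0001  0.0001 -0.0296] shift m [0.0696 0.0004 0.0002]
post (np.int64(1706), array([440.4, 194.4]), array([40.1, 30. ]), 22.1, np.float64(121.2))
pstand (np.int64(3446), array([440.4, 194.5]), array([90.3, 70.1]), 22.2, np.float64(31.4))
```

View pics/w3.png

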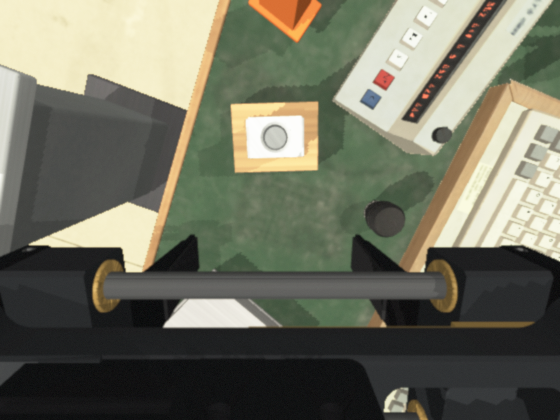

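Emit:
arm_command(
  targets=[
    [[0, 0, -0.028], [0.07, 0, 0], 0],
    [[0, 0, -0.028], [0.07, 0, 0], 0],
    [[0, 0, -0.028], [0.07, 0, 0], 0],
    [[0, 0, -0.028], [0.07, 0, 0], 0],
  ],
)

```text
t: 3.8
eef_pos: [439.0, 194.8, 180.2]
tcp_rot: [3.142, 0.0, 1.961]
ft_force: [0.3, -0.0, 0.6]
opening: 1.0
```

Run:
```python
from h import *
rel([440.4,194.4,70],1.957)
```

```text
t 3.8 at [439.  194.8 180.2] [3.1416e+00 2.0000e-04 1.9606e+00] F [ 0.3 -0.   0.6] op 95.0 j6 -0.11
turn [0.     0.0002 0.0036] shift m [-0.0009  0.0011  0.1102]
```

Emit:
arm_command(
  targets=[
    [[0, 0, 0.003], [-0.001, 0.001, 0.04], 0],
    [[0, 0, 0.003], [-0.001, 0.001, 0.075], 0],
    [[0, 0, 0.003], [-0.001, 0.001, 0.1], 0],
    [[0, 0, 0.003], [-0.001, 0.001, 0.11], 0],
    [[0, 0, 0.003], [-0.001, 0.001, 0.11], 0],
  ],
)

```text
t: 4.3
eef_pos: [440.2, 193.7, 69.4]
tcp_rot: [-3.14, -0.0, 1.957]
ft_force: [0.5, -0.4, 0.7]
opening: 1.001
```

Run:
```python
from h import *
rel([440.4,194.4,70],1.957)
```

```text
t 4.3 at [440.2 193.7  69.4] [-3.1395e+00 -1.0000e-04  1.9571e+00] F [ 0.5 -0.4  0.7] op 95.1 j6 -0.11
turn [-0.0021 -0.0001  0.0001] shift m [ 0.0006  0.0004 -0.0006]
```

Emit:
arm_command(
  targets=[
    [[0, 0, 0], [0, 0, 0], 200],
    [[0, 0, 0], [0, 0, 0], 255],
    [[0, 0, 0], [0, 0, 0], 255],
    [[0, 0, 0], [0, 0, 0], 255],
    [[0, 0, 0], [0, 0, 0], 255],
    [[0, 0, 0], [0, 0, 0], 255],
    [[0, 0, 0], [0, 0, 0], 255],
  ],
)

```text
t: 5.0
eef_pos: [440.2, 194.5, 70.3]
tcp_rot: [3.142, 0.0, 1.959]
ft_force: [0.4, -0.1, -0.1]
opening: 0.469
```

Run:
```python
from h import *
rel([440.4,194.4,70],1.957); print(env.state()['moment'])
```

```text
t 5.0 at [440.2 194.5  70.3] [3.1415e+00 1.0000e-04 1.9589e+00] F [ 0.4 -0.1 -0.1] op 44.6 j6 -0.11
turn [0.0001 0.0001 0.0019] shift m [-0.0002  0.0001  0.0003]
[-0.01235958 -0.10556299  0.01052736]
```

Still closing (44.6 mm); wait for it to stop at 40.

Emit:
arm_command(
  targets=[
    [[0, 0, 0], [0, 0, 0], 255],
    [[0, 0, 0], [0, 0, 0], 255],
    [[0, 0, 0], [0, 0, 0], 255],
  ],
)

```text
t: 5.3
eef_pos: [440.1, 194.5, 70.2]
tcp_rot: [-3.141, 0.0, 1.959]
ft_force: [-1.3, 0.1, 1.1]
opening: 0.418
```

Emit:
arm_command(
  targets=[
    [[0, 0, 0], [0, 0, -0.01], 255],
    [[0, 0, 0], [0, 0, -0.03], 255],
    [[0, 0, 0], [0, 0, -0.06], 255],
    [[0, 0, 0], [0, 0, -0.085], 255],
    [[0, 0, 0], [0, 0, -0.09], 255],
    [[0, 0, 0], [0, 0, -0.09], 255],
  ],
)

```text
t: 5.9
eef_pos: [440.2, 194.5, 160.6]
tcp_rot: [3.14, 0.0, 1.959]
ft_force: [0.7, 0.3, -5.2]
opening: 0.417
```

Run:
```python
from h import *
a=np.radians(-23.4)+np.pi/2
rel([470.6,-66.1,160],a); print(env.state()['moment'])
```

```text
t 5.9 at [440.2 194.5 160.6] [3.1403e+00 3.0000e-04 1.9589e+00] F [ 0.7  0.3 -5.2] op 39.6 j6 -0.11
turn [ 1.300e-03 -3.000e-04  7.965e-01] shift m [-0.2527 -0.0705  0.0006]
[ 0.04131305 -0.12081755 -0.04901197]
```

Emit:
arm_command(
  targets=[
    [[0, 0, 0.08], [-0.025, -0.007, 0], 255],
    [[0, 0, 0.2], [-0.065, -0.018, 0], 255],
    [[0, 0, 0.33], [-0.105, -0.029, 0], 255],
    [[0, 0, 0.46], [-0.145, -0.041, 0], 255],
    [[0, 0, 0.59], [-0.185, -0.052, 0], 255],
    [[0, 0, 0.7], [-0.225, -0.063, 0], 255],
    [[0, 0, 0.797], [-0.253, -0.071, 0], 255],
    [[0, 0, 0.797], [-0.253, -0.071, 0], 255],
  ],
)

```text
t: 6.7
eef_pos: [470.1, -69.4, 158.6]
tcp_rot: [-3.14, 0.001, 1.155]
ft_force: [-0.3, 0.1, -4.4]
opening: 0.419
```

Run:
```python
from h import *
a=np.radians(-23.4)+np.pi/2
rel([470.6,-66.1,160],a)
grab('wrist','w4'); grab('scene','s4')
rel([470.6,-66.1,100],a)
z=load('s4')['p']; cv2.imwrite('pics/s4c.png',cv2.resize(z[150:290,220:400],None,fx=4,fy=4,interpolation=2))
```

```text
t 6.7 at [470.1 -69.4 158.6] [-3.1399e+00  7.0000e-04  1.1553e+00] F [-0.3  0.1 -4.4] op 39.8 j6 0.13
turn [-0.0017  0.0007 -0.0071] shift m [ 0.0032 -0.0009 -0.0014]
t 6.8 at [469.5 -66.8 158.9] [-3.1390e+00  3.0000e-04  1.1609e+00] F [ 0.3 -0.2 -4.2] op 39.9 j6 0.13
turn [-0.0026  0.0003 -0.0015] shift m [0.0011 0.0009 0.0589]
```

View pics/w4.png

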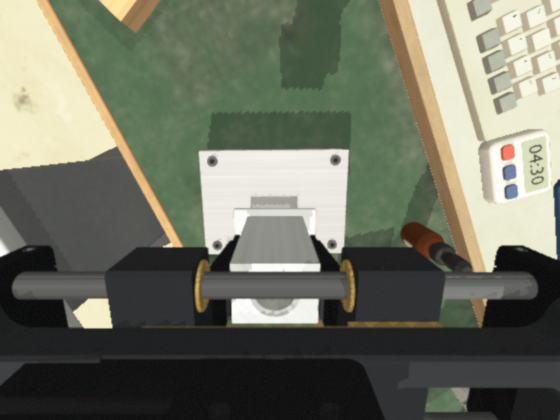

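View pics/s4c.png

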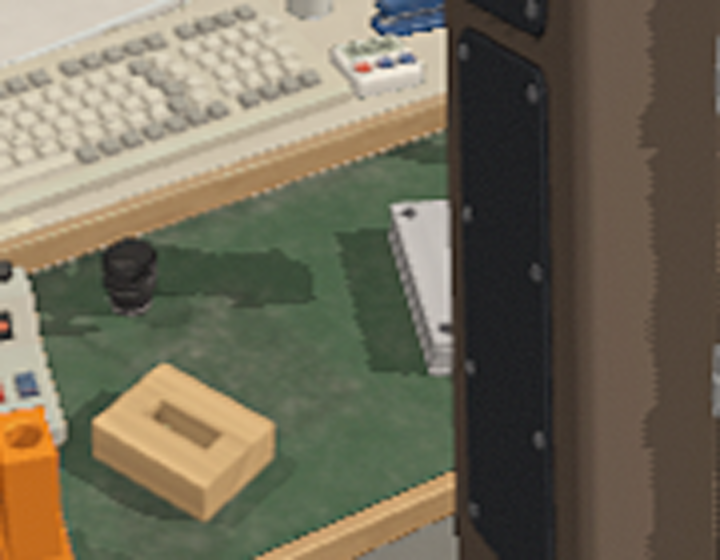

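Run:
```python
from h import *
W=cloud('w4')
print('base',rect(W,470,-65,110,25,38))
print('flange?',rect(W,470,-65,45,110,135))
for a,b in [(196,215),(202,212),(130,190),(190,225)]:
  try: print(a,b,rect(W,470,-66,40,a,b))
  except Exception as e: print(e)
m=(W[...,2]>60)&(np.hypot(W[...,0]-470,W[...,1]+66)<45)
Q=np.argwhere(m); 
z=load('w4')['d']
for v in range(205,325,6): print(v,np.round(W[v,275],1))
```

```text
base (np.int64(10231), array([470.6, -66.1]), array([110. , 150.6]), 66.6, np.float64(31.4))
flange? (np.int64(1201), array([474.5, -59.6]), array([20.1, 59.8]), 67.2, np.float64(125.8))
196 215 (np.int64(4458), array([470.5, -69.2]), array([31.3, 59.8]), 66.2, np.float64(209.2))
202 212 (np.int64(3686), array([470.5, -69.2]), array([31.3, 59.7]), 66.2, np.float64(209.4))
130 190 (np.int64(2398), array([475.9, -57.2]), array([ 4.6, 56.5]), 66.5, np.float64(170.2))
190 225 (np.int64(5270), array([470.5, -69.2]), array([31.3, 59.8]), 66.2, np.float64(209.1))
205 [468.9 -73.3   4.8]
211 [478.2 -52.4 126.8]
217 [476.7 -55.9 129.4]
223 [476.8 -55.8 145.1]
229 [476.7 -55.9 157.9]
235 [476.8 -55.8 170.1]
241 [476.9 -55.6 180.9]
247 [476.9 -55.6 190. ]
253 [476.8 -55.8 197.5]
259 [476.8 -55.9 204.6]
265 [476.6 -56.4 209.9]
271 [475.1 -59.7 208.5]
277 [482.9 -42.2 252.8]
283 [482.4 -43.2 254.3]
289 [482.  -44.3 255.6]
295 [481.3 -45.7 256.1]
301 [467.  -78.  200.3]
307 [467.  -78.2 205.3]
313 [466.8 -78.6 209.7]
319 [465.5 -81.5 209.6]
```

Emit:
arm_command(
  targets=[
    [[0, 0, 0], [0.001, 0, 0.02], 255],
    [[0, 0, 0], [0.001, 0, 0.045], 255],
    [[0, 0, 0], [0.001, 0, 0.059], 255],
    [[0, 0, 0], [0.001, 0, 0.06], 255],
    [[0, 0, 0], [0.001, 0, 0.06], 255],
  ],
)

```text
t: 7.3
eef_pos: [470.4, -64.8, 100.0]
tcp_rot: [-3.14, 0.0, 1.163]
ft_force: [-0.2, -0.1, -4.8]
opening: 0.422
```

Run:
```python
from h import *
a=np.radians(-23.4)+np.pi/2
rel([470.6,-66.1,70],a)
rel([470.6,-66.1,70],a)
```

```text
t 7.3 at [470.4 -64.8 100. ] [-3.1404e+00  2.0000e-04  1.1634e+00] F [-0.2 -0.1 -4.8] op 40.1 j6 0.13
turn [-0.0011  0.0002  0.001 ] shift m [-0.0011  0.0007  0.03  ]
t 7.3 at [470.4 -64.8 100. ] [-3.1404e+00  2.0000e-04  1.1634e+00] F [-0.2 -0.1 -4.8] op 40.1 j6 0.13
turn [-0.0011  0.0002  0.001 ] shift m [-0.0011  0.0007  0.03  ]
```

Emit:
arm_command(
  targets=[
    [[0, 0, 0.001], [-0.001, 0.001, 0], 255],
    [[0, 0, 0.001], [-0.001, 0.001, 0], 255],
    [[0, 0, 0.001], [-0.001, 0.001, 0], 255],
  ],
)

```text
t: 7.6
eef_pos: [471.3, -67.0, 100.7]
tcp_rot: [3.141, -0.0, 1.161]
ft_force: [0.1, -0.2, -3.3]
opening: 0.42
```

Run:
```python
from h import *
a=np.radians(-23.4)+np.pi/2
rel([470.6,-66.1,70],a)
```

```text
t 7.6 at [471.3 -67.  100.7] [ 3.1405e+00 -1.0000e-04  1.1608e+00] F [ 0.1 -0.2 -3.3] op 39.9 j6 0.13
turn [ 0.0011 -0.0001 -0.0015] shift m [ 0.0005 -0.0011  0.0307]
```

```bash
cat >> h.py <<'E'
def avg(n=5):
    L=[]
    for i in range(n):
        read_camera('top'); s=env.state(); L.append(np.r_[s['eef_pos'],np.mod(s['tcp_rot'],2*np.pi),s['ft_force']])
    L=np.array(L); print('std',np.round(L.std(0),3)[:6]); print('mean',np.round(L.mean(0),4), 't',s['t']); return L.mean(0)
def rela(pos,yaw,n=5):
    m=avg(n); R=Ro.from_euler('xyz',m[3:6]); Rt=Ro.from_euler('xyz',[np.pi,0,yaw])
    print('turn',np.round((R.inv()*Rt).as_rotvec(),4),'shift m',np.round(R.inv().apply(np.array(pos)-m[:3])/1000,4))
E
python3 - <<'E'
from h import *
a=np.radians(-23.4)+np.pi/2
rela([470.6,-66.1,70],a,6)
E
```

```text
std [0.047 0.012 0.126 0.    2.962 0.   ]
mean [ 4.711956e+02 -6.697900e+01  1.004591e+02  3.141100e+00  2.094400e+00
  1.160800e+00 -1.663000e-01  8.920000e-02 -4.536000e+00] t 7.9
turn [-1.4000e-03  2.0944e+00 -4.0000e-04] shift m [ 0.0261 -0.0009 -0.0157]
```

Emit:
arm_command(
  targets=[
    [[0, 0, -0.001], [0.0005, -0.001, 0], 255],
    [[0, 0, -0.001], [0.0005, -0.001, 0], 255],
    [[0, 0, -0.001], [0.0005, -0.001, 0], 255],
    [[0, 0, -0.001], [0.0005, -0.001, 0], 255],
  ],
)

```text
t: 8.3
eef_pos: [470.4, -66.1, 100.2]
tcp_rot: [3.142, 0.0, 1.162]
ft_force: [0.8, -0.1, -3.6]
opening: 0.421
```

```bash
sed -i "s/np.mod(s\['tcp_rot'\],2\*np.pi)/np.mod(s['tcp_rot'][:1],2*np.pi),s['tcp_rot'][1:]/" h.py
python3 - <<'E'
from h import *
a=np.radians(-23.4)+np.pi/2
rela([470.6,-66.1,70],a,4)
E
```

```text
std [0.009 0.01  0.003 0.    0.    0.   ]
mean [ 4.704273e+02 -6.608970e+01  1.002073e+02  3.141500e+00  1.000000e-04
  1.161800e+00  2.315000e-01 -2.790000e-02 -4.090100e+00] t 8.5
turn [ 0.0001  0.0001 -0.0006] shift m [0.0001 0.0002 0.0302]
```

Aligned within 0.2 mm. Lower gently.

Emit:
arm_command(
  targets=[
    [[0, 0, 0], [0, 0, 0.005], 255],
    [[0, 0, 0], [0, 0, 0.01], 255],
    [[0, 0, 0], [0, 0, 0.014], 255],
    [[0, 0, 0], [0, 0, 0.018], 255],
  ],
)

```text
t: 8.9
eef_pos: [470.3, -66.1, 81.7]
tcp_rot: [-3.141, 0.0, 1.162]
ft_force: [0.6, -0.4, -3.6]
opening: 0.421
```

Emit:
arm_command(
  targets=[
    [[0, 0, 0], [0, 0, 0.003], 255],
    [[0, 0, 0], [0, 0, 0.006], 255],
    [[0, 0, 0], [0, 0, 0.0085], 255],
    [[0, 0, 0], [0, 0, 0.0105], 255],
    [[0, 0, 0], [0, 0, 0.011], 255],
    [[0, 0, 0], [0, 0, 0.011], 255],
  ],
)

```text
t: 9.5
eef_pos: [470.4, -66.1, 71.2]
tcp_rot: [3.142, 0.0, 1.162]
ft_force: [1.3, -0.6, -3.7]
opening: 0.424
```

Run:
```python
from h import *
a=np.radians(-23.4)+np.pi/2
rela([470.6,-66.1,70.2],a,3)
```

```text
std [0.008 0.01  0.023 0.    0.    0.   ]
mean [ 4.704688e+02 -6.610860e+01  7.130510e+01  3.141400e+00  0.000000e+00
  1.161800e+00  2.220000e-01  4.417000e-01 -3.930600e+00] t 9.65
turn [ 0.0002  0.     -0.0006] shift m [0.0001 0.0001 0.0011]
```

Emit:
arm_command(
  targets=[
    [[0, 0, 0], [0, 0, 0.0006], 255],
    [[0, 0, 0], [0, 0, 0.0012], 255],
    [[0, 0, 0], [0, 0, 0.0012], 255],
    [[0, 0, 0], [0, 0, 0.0012], 255],
  ],
)

```text
t: 10.05
eef_pos: [470.4, -66.1, 70.2]
tcp_rot: [3.141, 0.0, 1.162]
ft_force: [-0.6, -0.1, 0.5]
opening: 0.423
```

Emit:
arm_command(
  targets=[
    [[0, 0, 0.1], [0, 0, 0], 255],
    [[0, 0, 0.22], [0, 0, 0], 255],
    [[0, 0, 0.34], [0, 0, 0], 255],
    [[0, 0, 0.46], [0, 0, 0], 255],
    [[0, 0, 0.58], [0, 0, 0], 255],
    [[0, 0, 0.7], [0, 0, 0], 255],
    [[0, 0, 0.82], [0, 0, 0], 255],
    [[0, 0, 0.9], [0, 0, 0], 255],
  ],
)

```text
t: 10.85
eef_pos: [470.6, -66.2, 70.2]
tcp_rot: [3.141, -0.0, 0.257]
ft_force: [-1.0, -0.3, 0.4]
opening: 0.416
```

Run:
```python
from h import *
a=np.radians(-23.4)
rela([470.5,-66.1,70.2],a,3)
```

```text
std [0.017 0.021 0.009 0.    0.    0.004]
mean [ 4.70595e+02 -6.61568e+01  7.01761e+01  3.14130e+00 -4.00000e-04
  2.59200e-01 -1.81600e-01  1.04400e-01  1.44690e+00] t 11.0
turn [ 2.000e-04 -5.000e-04  6.676e-01] shift m [-0.0001 -0.0001 -0.    ]
```

Emit:
arm_command(
  targets=[
    [[0, 0, 0.1], [0, 0, 0], 255],
    [[0, 0, 0.22], [0, 0, 0], 255],
    [[0, 0, 0.34], [0, 0, 0], 255],
    [[0, 0, 0.46], [0, 0, 0], 255],
    [[0, 0, 0.58], [0, 0, 0], 255],
    [[0, 0, 0.667], [0, 0, 0], 255],
    [[0, 0, 0.667], [0, 0, 0], 255],
    [[0, 0, 0.667], [0, 0, 0], 255],
  ],
)

```text
t: 11.8
eef_pos: [470.6, -66.1, 70.2]
tcp_rot: [-3.142, -0.001, -0.401]
ft_force: [-0.3, -0.4, 3.6]
opening: 0.421
```

Run:
```python
from h import *
a=np.radians(-23.4)
grab('wrist','w5')
rela([470.5,-66.1,70.2],a,3)
W=cloud('w5')
print('post',rect(W,470,-66,40,105,130))
```

```text
std [0.009 0.009 0.011 0.    0.    0.   ]
mean [ 4.705747e+02 -6.612890e+01  7.017160e+01  3.141500e+00 -5.000000e-04
 -4.028000e-01 -1.530000e-02  7.430000e-02  4.161500e+00] t 12.0
turn [ 0.0001 -0.0005  0.0056] shift m [-0.0001  0.     -0.    ]
post (np.int64(4822), array([470.9, -65.5]), array([59.9, 31.1]), 67.1, np.float64(120.8))
```

View pics/w5.png

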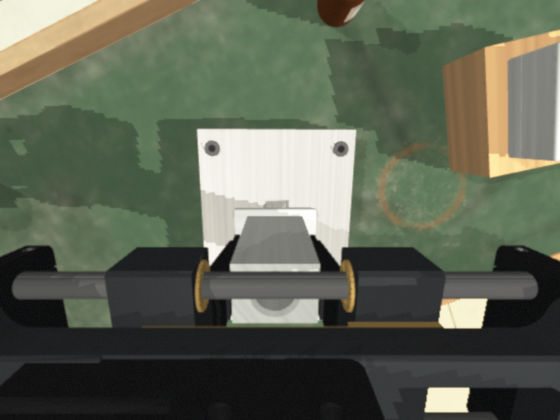

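Emit:
arm_command(
  targets=[
    [[0, 0, 0], [0, 0, 0], 0],
    [[0, 0, 0], [0, 0, 0], 0],
    [[0, 0, 0], [0, 0, 0], 0],
    [[0, 0, 0], [0, 0, 0], 0],
    [[0, 0, 0], [0, 0, -0.02], 0],
    [[0, 0, 0], [0, 0, -0.05], 0],
    [[0, 0, 0], [0, 0, -0.09], 0],
    [[0, 0, 0], [0, 0, -0.11], 0],
  ],
)

```text
t: 12.8
eef_pos: [471.0, -66.2, 182.6]
tcp_rot: [-3.141, -0.003, -0.405]
ft_force: [-0.3, -0.3, 0.2]
opening: 0.986
```

Run:
```python
from h import *
rel([470.5,-66.1,180.2],-.409)
a=np.radians(-10.8); x,y=487-69*np.cos(a),-256-69*np.sin(a)
print(x,y); rel([x,y,180],a)
```

```text
t 12.8 at [471.  -66.2 182.6] [-3.1413e+00 -2.8000e-03 -4.0500e-01] F [-0.3 -0.3  0.2] op 93.6 j6 1.7
turn [-0.0003 -0.0028  0.004 ] shift m [-0.0005  0.0001  0.0024]
419.22217969972047 -243.070689293585
t 12.8 at [471.  -66.2 182.6] [-3.1413e+00 -2.8000e-03 -4.0500e-01] F [-0.3 -0.3  0.2] op 93.6 j6 1.7
turn [ 0.     -0.0028 -0.2165] shift m [0.0221 0.1829 0.0026]
```

Emit:
arm_command(
  targets=[
    [[0, 0, -0.217], [0.022, 0.183, 0.002], 0],
    [[0, 0, -0.217], [0.022, 0.183, 0.002], 0],
    [[0, 0, -0.217], [0.022, 0.183, 0.002], 0],
    [[0, 0, -0.217], [0.022, 0.183, 0.002], 0],
    [[0, 0, -0.217], [0.022, 0.183, 0.002], 0],
    [[0, 0, -0.217], [0.022, 0.183, 0.002], 0],
  ],
)

```text
t: 13.4
eef_pos: [418.0, -243.3, 177.8]
tcp_rot: [-3.141, 0.0, -0.19]
ft_force: [-0.6, 0.4, -0.6]
opening: 1.002
```

Run:
```python
from h import *
a=np.radians(-10.8)
avg(3)
grab('wrist','w6')
W=cloud('w6')
print('rest',rect(W,487,-256,50,70,100))
print('rstand',rect(W,487,-256,70,40,52))
print('post',rect(W,470,-66,40,105,135))
print('base',rect(W,470,-66,110,24,36))
P=W[(np.hypot(W[...,0]-487,W[...,1]+256)<50)&(W[...,2]>60)]; print(np.percentile(P[:,2],[1,50,95,99]))
```

```text
std [0.163 0.27  0.053 0.    0.    0.001]
mean [ 4.185536e+02 -2.421606e+02  1.779470e+02  3.141800e+00  3.000000e-04
 -1.878000e-01  1.375000e-01 -2.351000e-01  2.339000e-01] t 13.55
rest (np.int64(2098), array([ 488. , -256.1]), array([45.9, 59. ]), 78.2, np.float64(80.5))
rstand (np.int64(2330), array([ 488.5, -256.1]), array([70.1, 79.8]), 79.4, np.float64(47.4))
post (np.int64(2460), array([470.7, -65.4]), array([42.5, 31. ]), 66.5, np.float64(120.7))
base (np.int64(10222), array([470.6, -66.1]), array([111.5, 150.3]), 66.7, np.float64(31.6))
[ 62.34031775 294.67673129 307.40132349 308.29790253]
```

View pics/w6.png

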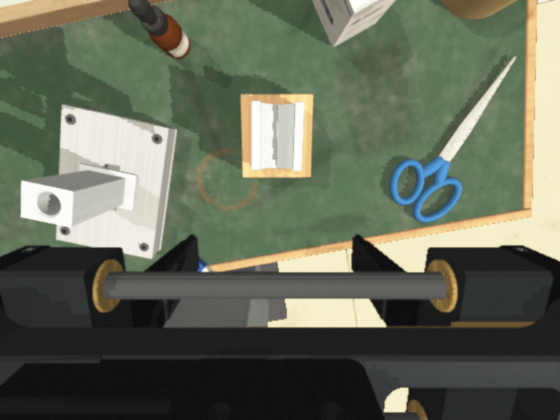

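Run:
```python
from h import *
rela([488.1,-256.1,120],-.193,2)
```

```text
std [0.008 0.053 0.007 0.    0.    0.   ]
mean [ 4.188400e+02 -2.419213e+02  1.780796e+02  3.141600e+00 -0.000000e+00
 -1.864000e-01  1.835000e-01  2.151000e-01  1.013000e-01] t 13.7
turn [ 0.     -0.      0.0066] shift m [0.0707 0.0011 0.0581]
```

Emit:
arm_command(
  targets=[
    [[0, 0, 0.006], [0.03, 0.001, 0.01], 0],
    [[0, 0, 0.006], [0.06, 0.001, 0.04], 0],
    [[0, 0, 0.006], [0.071, 0.001, 0.07], 0],
    [[0, 0, 0.006], [0.071, 0.001, 0.07], 0],
    [[0, 0, 0.006], [0.071, 0.001, 0.07], 0],
  ],
)

```text
t: 14.2
eef_pos: [487.7, -256.5, 108.2]
tcp_rot: [-3.141, 0.001, -0.193]
ft_force: [-0.1, -0.5, 0.6]
opening: 0.998
```

Run:
```python
from h import *
rela([488.1,-256.1,50.5],-.193,3)
```

```text
std [0.055 0.161 0.255 0.    0.001 0.   ]
mean [ 4.879667e+02 -2.570902e+02  1.094083e+02  3.141000e+00 -1.200000e-03
 -1.939000e-01  2.542000e-01  1.040000e-01 -1.383000e-01] t 14.35
turn [ 0.0006 -0.0012 -0.0009] shift m [-0.0001 -0.001   0.0589]
```

Emit:
arm_command(
  targets=[
    [[0, 0, 0], [0, -0.001, 0.025], 0],
    [[0, 0, 0], [0, -0.001, 0.05], 0],
    [[0, 0, 0], [0, -0.001, 0.058], 0],
    [[0, 0, 0], [0, -0.001, 0.058], 50],
    [[0, 0, 0], [0, -0.001, 0.058], 255],
    [[0, 0, 0], [0, -0.001, 0.058], 255],
    [[0, 0, 0], [0, -0.001, 0.058], 255],
    [[0, 0, 0], [0, -0.001, 0.058], 255],
  ],
)

```text
t: 15.15
eef_pos: [488.4, -256.3, 50.6]
tcp_rot: [3.141, -0.001, -0.194]
ft_force: [0.1, 0.1, -0.5]
opening: 0.639
```

Emit:
arm_command(
  targets=[
    [[0, 0, 0], [0, 0, 0], 255],
    [[0, 0, 0], [0, 0, 0], 255],
    [[0, 0, 0], [0, 0, 0], 255],
    [[0, 0, 0], [0, 0, 0], 255],
  ],
)

```text
t: 15.55
eef_pos: [488.3, -256.3, 50.2]
tcp_rot: [3.141, -0.0, -0.194]
ft_force: [0.6, -0.1, 3.2]
opening: 0.484
```

Emit:
arm_command(
  targets=[
    [[0, 0, 0], [0, 0, -0.005], 255],
    [[0, 0, 0], [0, 0, -0.02], 255],
    [[0, 0, 0], [0, 0, -0.045], 255],
    [[0, 0, 0], [0, 0, -0.075], 255],
    [[0, 0, 0], [0, 0, -0.11], 255],
    [[0, 0, 0], [0, 0, -0.14], 255],
    [[0, 0, 0], [0, 0, -0.15], 255],
    [[0, 0, 0], [0, 0, -0.15], 255],
  ],
)

```text
t: 16.35
eef_pos: [488.4, -256.3, 200.8]
tcp_rot: [3.141, -0.002, -0.194]
ft_force: [0.0, 0.1, -2.0]
opening: 0.482
```

Run:
```python
from h import *
rel([470.6,-65.8,200],-.193); print(env.state()['opening'])
```

```text
t 16.35 at [ 488.4 -256.3  200.8] [ 3.1408e+00 -1.7000e-03 -1.9410e-01] F [ 0.   0.1 -2. ] op 45.8 j6 1.16
turn [ 0.0008 -0.0017 -0.0011] shift m [-0.0542 -0.1835  0.0005]
0.4817947192827395
```

Run:
```python
from h import *
rel([407.3,-38.4,200],-.405)
```

```text
t 16.35 at [ 488.4 -256.3  200.8] [ 3.1408e+00 -1.7000e-03 -1.9410e-01] F [ 0.   0.1 -2. ] op 45.8 j6 1.16
turn [ 0.0006 -0.0018  0.2109] shift m [-0.1216 -0.1982  0.0004]
```

Emit:
arm_command(
  targets=[
    [[0, 0, 0.03], [-0.012, -0.02, 0], 255],
    [[0, 0, 0.07], [-0.034, -0.055, 0], 255],
    [[0, 0, 0.11], [-0.056, -0.09, 0], 255],
    [[0, 0, 0.15], [-0.078, -0.125, 0], 255],
    [[0, 0, 0.18], [-0.098, -0.16, 0], 255],
    [[0, 0, 0.21], [-0.114, -0.185, 0], 255],
    [[0, 0, 0.21], [-0.122, -0.198, 0], 255],
    [[0, 0, 0.21], [-0.122, -0.198, 0], 255],
  ],
)

```text
t: 17.15
eef_pos: [405.3, -36.9, 198.7]
tcp_rot: [3.141, 0.003, -0.402]
ft_force: [-0.1, -0.9, -1.9]
opening: 0.479
```

Run:
```python
from h import *
avg(4)
p,d,c=grab('wrist','w7')
W=cloud('w7')
print('post',rect(W,470.6,-66,45,112,130))
print('base',rect(W,470,-66,110,24,36))
m=(np.hypot(W[...,0]-470.6,W[...,1]+66)<15)
print('bore',rect(W,470.6,-66,15,60,112))
cv2.imwrite('pics/w7c.png',cv2.resize(p[60:330,180:380],None,fx=2.2,fy=2.2,interpolation=2))
```

```text
std [0.308 0.448 0.173 0.    0.    0.001]
mean [ 4.066756e+02 -3.856650e+01  1.992035e+02  3.141200e+00  1.300000e-03
 -4.036000e-01  3.099000e-01 -1.210000e-01 -1.756600e+00] t 17.35
post (np.int64(1372), array([470.8, -65.3]), array([39.9, 29.1]), 66.9, np.float64(121.3))
base (np.int64(11404), array([470.6, -66.1]), array([110.1, 149.9]), 66.8, np.float64(31.4))
bore (np.int64(411), array([470.7, -65.3]), array([19.3, 19.4]), 45.0, np.float64(77.7))
```

View pics/w7c.png

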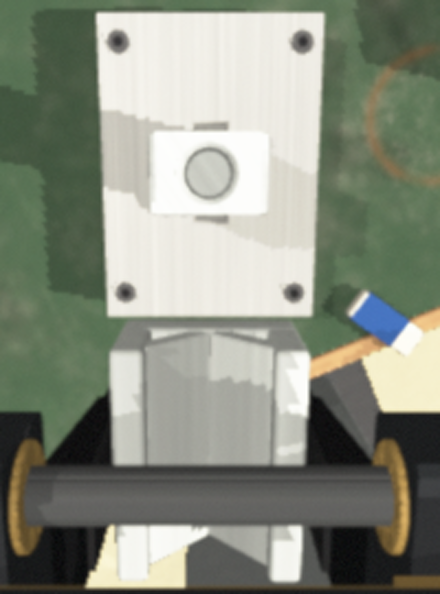

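Run:
```python
from h import *
W=cloud('w7'); s=env.state()
for frm in [[406.9,-38.9]]:
    a=-.4030; ex=np.array([np.cos(a),np.sin(a)]); ey=np.array([np.sin(a),-np.cos(a)])
    D=W[...,:2]-np.array(frm); X=D@ex; Y=D@ey; Z=W[...,2]
    m=(abs(Y)<28)&(abs(X)<50)&(Z>190)&(Z<236)
    for z0 in range(192,236,6):
        k=m&(Z>z0)&(Z<=z0+6); 
        if k.sum(): print(z0,k.sum(),np.round(np.percentile(X[k],[2,50,98]),1),np.round(np.percentile(Y[k],[1,99]),1))
rela([470.75,-65.3,199],-.404,2)
```

```text
192 11 [29.6 29.7 29.8] [-20.9   0.2]
198 159 [29.5 29.8 30.2] [-22.1  21.5]
204 364 [-2.4 29.3 30.1] [-24.6  26. ]
210 1538 [-27.9  12.2  29.8] [-22.4  25.5]
216 1740 [-27.9  11.9  29.8] [-25.3  25.4]
222 1095 [-27.8  11.9  29.9] [-26.3  26.4]
228 2542 [-28.1  10.5  29.4] [-25.1  25.3]
234 58 [ 4.4 10.8 12.7] [-27.7  27.6]
std [0.031 0.037 0.045 0.    0.    0.   ]
mean [ 4.069344e+02 -3.904410e+01  1.996569e+02  3.141400e+00  5.000000e-04
 -4.052000e-01 -1.044000e-01 -7.979000e-01 -2.126900e+00] t 17.5
turn [ 0.0002  0.0005 -0.0012] shift m [ 0.069  -0.001   0.0006]
```

Emit:
arm_command(
  targets=[
    [[0, 0, -0.001], [0.02, -0.001, 0], 255],
    [[0, 0, -0.001], [0.045, -0.001, 0], 255],
    [[0, 0, -0.001], [0.063, -0.001, 0.008], 255],
    [[0, 0, -0.001], [0.069, -0.001, 0.022], 255],
    [[0, 0, -0.001], [0.069, -0.001, 0.03], 255],
    [[0, 0, -0.001], [0.069, -0.001, 0.03], 255],
  ],
)

```text
t: 18.1
eef_pos: [469.8, -64.7, 168.9]
tcp_rot: [3.141, 0.003, -0.404]
ft_force: [-0.5, 0.1, -1.3]
opening: 0.485
```

Run:
```python
from h import *
avg(4)
rela([470.85,-65.3,124],-.404,2)
```

```text
std [0.197 0.01  0.351 0.    0.001 0.   ]
mean [ 4.702971e+02 -6.461500e+01  1.702186e+02  3.141500e+00  1.000000e-04
 -4.033000e-01  4.918000e-01  1.047000e-01 -1.782700e+00] t 18.3
std [0.028 0.005 0.015 0.    0.    0.   ]
mean [ 4.705942e+02 -6.459380e+01  1.706192e+02  3.141600e+00 -1.000000e-03
 -4.032000e-01  3.286000e-01  1.973000e-01 -1.753000e+00] t 18.4
turn [-0.0001 -0.001   0.0008] shift m [0.0005 0.0006 0.0466]
```

Emit:
arm_command(
  targets=[
    [[0, 0, 0], [0.0005, 0.0006, 0], 255],
    [[0, 0, 0], [0.0005, 0.0006, 0.003], 255],
    [[0, 0, 0], [0.0005, 0.0006, 0.006], 255],
    [[0, 0, 0], [0.0005, 0.0006, 0.009], 255],
    [[0, 0, 0], [0.0005, 0.0006, 0.012], 255],
    [[0, 0, 0], [0.0005, 0.0006, 0.015], 255],
  ],
)

```text
t: 19.0
eef_pos: [470.8, -65.4, 154.7]
tcp_rot: [3.141, 0.0, -0.403]
ft_force: [0.0, -1.0, -1.3]
opening: 0.483
```

Emit:
arm_command(
  targets=[
    [[0, 0, 0], [0, 0, 0.005], 255],
    [[0, 0, 0], [0, 0, 0.01], 255],
    [[0, 0, 0], [0, 0, 0.015], 255],
    [[0, 0, 0], [0, 0, 0.02], 255],
    [[0, 0, 0], [0, 0, 0.025], 255],
    [[0, 0, 0], [0, 0, 0.028], 255],
    [[0, 0, 0], [0, 0, 0.028], 255],
    [[0, 0, 0], [0, 0, 0.028], 255],
  ],
)

```text
t: 19.8
eef_pos: [470.7, -65.4, 126.9]
tcp_rot: [3.141, 0.0, -0.403]
ft_force: [-1.1, -0.9, -2.6]
opening: 0.479
```

Emit:
arm_command(
  targets=[
    [[0, 0, 0], [0, 0, 0.001], 255],
    [[0, 0, 0], [0, 0, 0.002], 255],
    [[0, 0, 0], [0, 0, 0.0027], 255],
    [[0, 0, 0], [0, 0, 0.0027], 255],
    [[0, 0, 0], [0, 0, 0.0027], 255],
  ],
)

```text
t: 20.3
eef_pos: [470.9, -65.4, 124.3]
tcp_rot: [3.142, -0.0, -0.403]
ft_force: [-1.0, -1.7, -1.4]
opening: 0.482
```

Emit:
arm_command(
  targets=[
    [[0, 0, 0], [0, 0, 0.0005], 255],
    [[0, 0, 0], [0, 0, 0.001], 255],
    [[0, 0, 0], [0, 0, 0.001], 255],
  ],
)

```text
t: 20.6
eef_pos: [471.0, -65.5, 124.1]
tcp_rot: [3.141, -0.001, -0.403]
ft_force: [-3.5, -2.1, 10.4]
opening: 0.482
```

Emit:
arm_command(
  targets=[
    [[0, 0, 0], [0, 0, -0.0006], 255],
    [[0, 0, 0], [0, 0, -0.0006], 0],
    [[0, 0, 0], [0, 0, -0.0006], 0],
    [[0, 0, 0], [0, 0, -0.0006], 0],
    [[0, 0, 0], [0, 0, -0.0006], 0],
    [[0, 0, 0], [0, 0, -0.0006], 0],
    [[0, 0, 0], [0, 0, -0.0006], 0],
    [[0, 0, 0], [0, 0, -0.0006], 0],
  ],
)

```text
t: 21.4
eef_pos: [470.8, -65.4, 123.9]
tcp_rot: [3.142, -0.0, -0.403]
ft_force: [0.1, 1.3, 0.9]
opening: 0.983
```

Emit:
arm_command(
  targets=[
    [[0, 0, 0], [0, 0, -0.02], 0],
    [[0, 0, 0], [0, 0, -0.06], 0],
    [[0, 0, 0], [0, 0, -0.1], 0],
    [[0, 0, 0], [-0.03, 0, -0.12], 0],
    [[0, 0, 0], [-0.06, 0, -0.12], 0],
    [[0, 0, 0], [-0.06, 0, -0.12], 0],
    [[0, 0, 0], [-0.06, 0, -0.12], 0],
  ],
)

```text
t: 22.1
eef_pos: [415.8, -41.8, 244.3]
tcp_rot: [-3.141, -0.001, -0.403]
ft_force: [-0.1, 0.5, 0.6]
opening: 1.002
```

Run:
```python
from h import *
avg(2)
p,d,c=grab('wrist','w8'); W=cloud('w8')
print('rest',rect(W,470.6,-66,45,140,165))
print('base',rect(W,470,-66,110,24,36))
grab('top','t8')
W=cloud('t8')
for n,x,y,r,a,b in [('rest',470,-68,45,135,170),('bottle',592,-168,40,10,110),('eye',582,151,40,10,60),('rub',350,-126,20,8,20),('or',409,305,40,60,130)]: print(n,rect(W,x,y,r,a,b))
W=cloud('top0'); print('rub0',rect(W,350,-126,20,8,20))
```

```text
std [0.069 0.035 0.121 0.    0.    0.   ]
mean [ 4.163086e+02 -4.207840e+01  2.438912e+02  3.141600e+00 -5.000000e-04
 -4.033000e-01 -2.420000e-02 -9.100000e-03  6.800000e-03] t 22.2
rest (np.int64(2737), array([470.7, -64.6]), array([45.9, 59.3]), 66.7, np.float64(149.2))
base (np.int64(6780), array([470.7, -66. ]), array([110.3, 149.2]), 66.9, np.float64(31.4))
rest (np.int64(0), array([0., 0.]), array([0., 0.]), 0.0, np.float64(nan))
bottle (np.int64(91), array([ 596.3, -176.9]), array([65.5, 26.7]), 63.9, np.float64(52.0))
eye (np.int64(109), array([584. , 151.4]), array([36.4, 33.4]), 0.4, np.float64(44.4))
rub (np.int64(0), array([0., 0.]), array([0., 0.]), 0.0, np.float64(nan))
or (np.int64(151), array([402.9, 312.3]), array([31. , 39.8]), 74.0, np.float64(110.3))
rub0 (np.int64(58), array([ 352.2, -128.1]), array([37.2, 19.1]), 33.0, np.float64(11.8))
  return _methods._mean(a, axis=axis, dtype=dtype,
  ret = ret.dtype.type(ret / rcount)
```

View pics/w8.png

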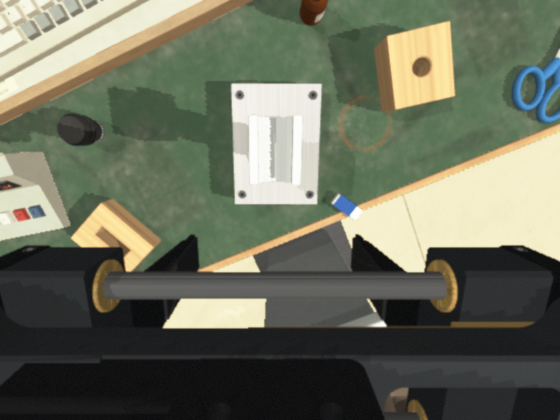

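Run:
```python
from h import *
W=cloud('w8')
m=(np.hypot(W[...,0]-470.6,W[...,1]+65)<40)&(W[...,2]>100)&(W[...,2]<170)
a=np.radians(-23.3); ex=np.array([np.cos(a),np.sin(a)]); ey=np.array([-ex[1],ex[0]])
D=W[m][:,:2]-[470.7,-65]; Z=W[m][:,2]; X=D@ex; Y=D@ey
for s in (-1,1):
    for xs in (-1,1):
        k=(Z>152)&(Y*s>15)&(X*xs>10); print(s,xs,k.sum(),np.round(np.median(Z[k]),1))
rel([330,-330,250],-.4)
```

```text
-1 -1 197 155.3
-1 1 214 155.3
1 -1 203 155.2
1 1 226 155.2
t 22.3 at [416.2 -42.1 243.5] [ 3.1414e+00  5.0000e-04 -4.0340e-01] F [ 0.6 -0.  -1. ] op 95.0 j6 1.72
turn [ 0.0002  0.0005 -0.0034] shift m [ 0.0337  0.2986 -0.0064]
```

Emit:
arm_command(
  targets=[
    [[0, 0, 0], [0.034, 0.3, -0.006], 0],
    [[0, 0, 0], [0.034, 0.3, -0.006], 0],
    [[0, 0, 0], [0.034, 0.3, -0.006], 0],
    [[0, 0, 0], [0.034, 0.3, -0.006], 0],
    [[0, 0, 0], [0.034, 0.3, -0.006], 0],
    [[0, 0, 0], [0.034, 0.3, -0.006], 0],
    [[0, 0, 0], [0.034, 0.3, -0.006], 0],
    [[0, 0, 0], [0.034, 0.3, -0.006], 0],
  ],
)

```text
t: 23.1
eef_pos: [328.7, -332.1, 249.1]
tcp_rot: [-3.141, 0.001, -0.406]
ft_force: [0.2, 0.4, -0.2]
opening: 0.998
```

Run:
```python
from h import *
p,_,_=grab('scene','s9'); q,_,_=grab('top','t9')
cv2.imwrite('pics/f.png',np.hstack([cv2.resize(p[150:290,220:400],(514,400),interpolation=2),cv2.resize(q[150:290,230:330],(285,400),interpolation=2)]))
W=cloud('t9')
for n,x,y,r,a,b in [('rest',470,-68,45,135,170),('bottle',592,-168,40,10,110),('eye',582,151,40,10,60)]: print(n,rect(W,x,y,r,a,b))
```

```text
rest (np.int64(273), array([468. , -67.1]), array([45.9, 59.6]), 66.7, np.float64(146.3))
bottle (np.int64(89), array([ 598.8, -170.6]), array([27.8, 24.4]), 30.3, np.float64(54.6))
eye (np.int64(109), array([584. , 151.4]), array([35.4, 33.6]), 0.6, np.float64(44.7))
```

View pics/f.png

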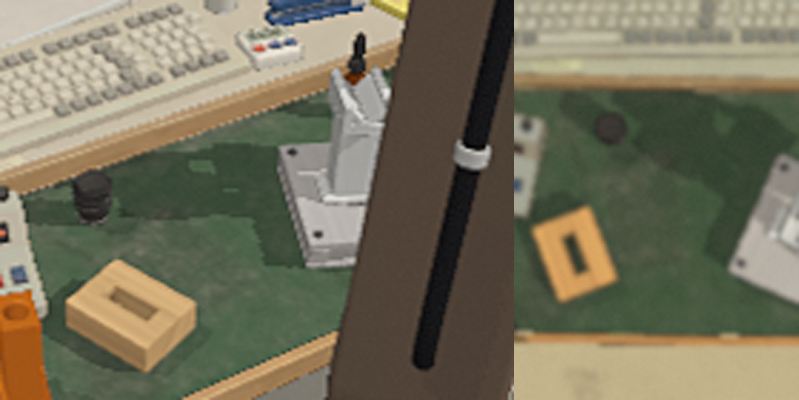

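View pics/t9.png

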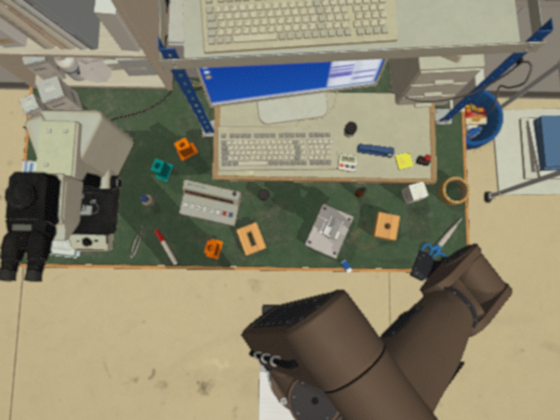

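The V-rest stands upright on the post in the base at (330,230), both wooden blocks are empty, and the bystanders are where they were. Handing in.

Run:
```python
from h import *
print(env.state()['qvel'].round(3), env.job_done())
```

```text
the job is handed in; nothing more can be done
[ 0.021 -0.01   0.004 -0.003 -0.001 -0.002] None
```

The V-rest support is set up and the job was handed in at about 23 s of the 51 s limit.

**What I did:** I lifted the grey post out of its block and lowered its foot through the slot. When the wrist force showed the flange lying on the base, I gave it a quarter turn (89.7° measured) and let go. I then slid the V-rest's stem into the bore until the shoulder met the post top with about 10 N, and let go.

**Last checks:**
- **V-rest home:** all four corners of its top read 155.2–155.3 mm. With the camera's roughly 1.3 mm height error that is 154 mm, so it is fully home and level.
- **Position:** before the V-rest went in, the bore measured within about 1 mm of the slot centre.
- **Post upright:** it looked upright in the last pictures. The foot itself, under the base, cannot be seen.
- **Things around:** the bottle, eyepiece and orange look-alike next to the post's block read the same as at the start, within 2 mm. The eraser and the other look-alikes I checked only by eye, and they had not moved.

**Disagreements:**
- The top camera read about 2–3 mm off the wrist camera everywhere. I used the wrist camera because it gave the same post position when the hand was turned.
- One bottle reading, with the arm close by, came out wrong. It was normal again once the arm had moved away.

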